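Load the cutlery steriliser, shut it and press start

TASK

Lay the blue-handled spoon inside the open cutlery steriliser without dropping it from a height and shut the lid fully. Then press the green start button all the way down and let it spring back up; do not press it while the lid is open. Leave the orange-handled spoon, the mug and the black gift box where they are.

Things in the scene. Friction and masses are not known exactly. Their poses are not given: they have to be found in the camera images.
- steriliser: Grey open-topped tray fixed to the counter: outside 150 (its x) by 230 (its y) mm, 60 mm high, walls and floor 5 mm thick. Origin: centre of its underside; x points away from the robot towards the hinged side, y along the hinge, z up. Joined to its -y side is a grey control pod of the same 60 mm height and 150 mm depth, 70 mm wide (y from -115 to -185 mm), with the green button on top.
- hinge (a point): Middle of the lid's hinge line, on the tray's rim on its far (+x) side, 60.5 mm above the counter; the hinge line runs along the steriliser's y.
- lid (a joint): Opening angle of the black lid in rad: 0 shut, about 1.57 upright, 1.9 fully open (leaning away from the robot). The lid is a flat plate 150 by 230 mm, 8 mm thick, without a knob; its stiff hinge leaves it at whatever angle it is put, and a push of 2 to 3 N near its free edge moves it.
- lid_edge (a point): Middle of the lid's free edge (the one away from the hinge), on its outer face, 150 mm from the hinge line; moves with the lid. The outer face looks up when shut and away from the robot when open.
- start_top (a point): Centre of the top face of the green start button, a round cap 36 mm across in a black collar 52 mm across and 12 mm high; top face 84 mm above the counter when up. Moves down with the button. It lies at x = -15, y = -150 mm in the steriliser's frame.
- start (a joint): How far the start button is pressed in m: 0 up, 0.008 fully down. A spring pushes it back; fully down takes about 5 N.
- spoon: Loose spoon with a blue handle and steel bowl, 180 mm long, 90 g, lying flat. Origin: at mid-length, level with its underside; x along it towards the bowl, z up. The round handle, 20 mm thick, spans x from -90 to 0 mm with its axis 10 mm above the underside; then a thin steel shaft and a round bowl 52 mm across and 14 mm high.
- spoon_grip (a point): Point on the axis of the blue handle to grip, at x = -36 mm, z = 10 mm of the spoon.
- spoon_tip (a point): Centre of the blue spoon's bowl, on its inside floor, at x = 64 mm, z = 3 mm of the spoon.
- other_spoon: A spoon of the same shape with an orange handle; not to be moved. Origin: as the blue spoon's.
- mug: Blue mug, 80 mm across, 90 mm high, handle at its +y; not to be moved. Origin: centre of its underside.
- giftbox: Black gift box 90 by 120 by 35 mm high with bar tools shown on top; not to be moved. Origin: centre of its underside.
Mind the look-alikes: they are no part of the job. What is shaped like the spoon but purple or turquoise is not meant.

How it is judged:
On the way, in this order (a step that is already met when the one before it is completed fails the run):
1. the blue-handled spoon lies in the steriliser's tray, let go, with the lid still open (x of spoon in the frame of steriliser between -0.072 and 0.072 m and y of spoon in the frame of steriliser between -0.112 and 0.112 m and z of each of spoon, spoon_tip in the frame of steriliser below 0.045 m and x of spoon_tip in the frame of steriliser between -0.072 and 0.072 m and y of spoon_tip in the frame of steriliser between -0.112 and 0.112 m and contact force between the fingers and spoon below 0.1 N and value of joint lid above 0.3 rad), for 0.2 s.
2. the lid is shut over the spoon (x of spoon in the frame of steriliser between -0.072 and 0.072 m and y of spoon in the frame of steriliser between -0.112 and 0.112 m and z of each of spoon, spoon_tip in the frame of steriliser below 0.045 m and x of spoon_tip in the frame of steriliser between -0.072 and 0.072 m and y of spoon_tip in the frame of steriliser between -0.112 and 0.112 m and value of joint lid below 0.05 rad), for 0.1 s.
3. the start button is pressed fully down with the lid shut (value of joint start above 0.007 m and value of joint lid below 0.05 rad), for 0.05 s.
At the end, for the whole second after the job is handed in: Blue spoon at rest inside the tray (middle and bowl within 72 mm in x, 112 mm in y of its centre, below 45 mm), let go; lid shut (under 0.05 rad); button, pressed beyond 7 mm, up again (under 1.5 mm); orange spoon, mug and gift box within 30 mm of where they began (all of step 2 and contact force between the fingers and spoon below 0.1 N and value of joint start below 0.0015 m and linear speed of spoon below 0.02 m/s and distance of each of other_spoon, mug, giftbox from where it was at the start of the episode below 0.03 m); the robot touches nothing.
It fails at once if the start button is pressed more than 4 mm while the lid is open by more than 0.1 rad (value of joint start above 0.004 m and value of joint lid above 0.1 rad).
It fails at once if the blue-handled spoon is dropped from a height (falls faster than 1 m/s out of the fingers) (contact force between the fingers and spoon below 0.1 N and linear speed of spoon above 1 m/s).
It fails at once if the orange-handled spoon is moved by more than 30 mm (distance of other_spoon from where it was at the start of the episode above 0.03 m).
It fails at once if the mug is moved by more than 30 mm (distance of mug from where it was at the start of the episode above 0.03 m).
It fails at once if the gift box is moved by more than 30 mm (distance of giftbox from where it was at the start of the episode above 0.03 m).
It also fails if it takes over 64 s, if anything falls off the work surface, if the arm or the gripper's body presses on something with over 40 N, if the wrist force passes 120 N, or if a joint passes its speed limit or range.

ROBOT

A 6-joint arm with a two-finger parallel gripper is mounted at the origin on the work surface. World frame = base frame: x ahead of the robot, y to its left, z up, the work surface at z = 0. Lengths are in m, angles in rad, forces in N, time in s.
With the tool pointing down it reaches from about 0.3 to 0.775 m from the base axis. Payload 14.6 kg.
Tool frame: the origin (TCP) lies at the very end of the fingers, on their centre line; the grasp point (between the pads) lies 19 mm behind it; z points along the fingers, x is the direction in which the jaws open and shut, and the axes are right-handed (so a half turn about z gives the same grasp; the last joint's range is limited). The gripper opens to 94 mm and grips with 3 to 60 N. Pads are 16 mm wide; open, the fingers measure 119 mm over their backs; the gripper's body (75 mm by 177 mm) begins 78 mm behind the grasp point.
Start: joints at [-1.287, 0.3, 1.521, -0, 1.321, -0.067], TCP at [0.189, -0.516, 0.205] pointing down, gripper open.
Joint ranges: [-3.03, 3.03], [-0.79, 2.21], [0.23, 2.52], [-1.04, 4.18], [0, 3.07], [-2.55, 2.55]. Speed limits (rad/s): [2.22, 2.22, 2.57, 3.14, 3.14, 3.14].

INTERFACE

Orientations are given as [roll, pitch, yaw] about the fixed x, y, z axes, in that order (R = Rz(yaw) Ry(pitch) Rx(roll)).
In Python, from station import ctrl gives the robot as it stands.
- The arm moves only by the shell command python3 -m inch 'ROWS' [FORCE]. ROWS is JSON, one flat list of numbers, 7 for each row, row after row: the shift along the tool's x, y, z in cm, then the turn, a rotation vector about the tool's x, y, z in rad, then the opening, from 0 (shut) to 1 (fully open). In form: [tx, ty, tz, wx, wy, wz, claw, tx, ty, tz, wx, wy, wz, claw, ...]. A call has 1 to 20 rows; each row shifts and turns the commanded pose from where the row before left it, along the tool's axes as they then stand; what a row does not reach is not made up. A row lasts 1/8 s, in which the tool goes at most 62.5 mm and 10.7 degrees, less where a joint would pass 70% of its speed; a pose out of reach is approached as far as the arm can. A call is refused whole if a number of a shift passes 6.25 or a number of a turn 0.188, either way. A call with a gripper value outside its range is refused whole. The fingers move at their own pace and stop on an object; FORCE is the grip in N (left out, the last holds). Time passes only in rows, so rows that do not move let the fingers close. It gives the time, the measured TCP pose, the force and the opening at its end, in the units of the state.
- ctrl.get_obs(): the state, without advancing time (a new reading comes with each control period).
- ctrl.camera(name): name is "scene" or "top" or "wrist"; returns (picture, depth): 420x560x3 uint8, red, green, blue; 420x560 float32, m along the optical axis (not along the pixel's ray), 0 where there is no reading.
- ctrl.camera_params(name): a dict with "vertical_fov" (degrees; the focal length in pixels is half the picture's height over the tangent of half this angle, whatever the lens; pixels are square), "cx", "cy" (the principal point, pixels), "distortion" ([k1, k2, p1, p2, k3] as OpenCV has them; the pictures are not rectified), "camera_from_world" (4x4, takes a point from world to camera coordinates); the wrist camera has in their place "mount" (4x4, takes a point from camera to tool coordinates, whose origin is the TCP and whose axes are the tool frame's). Camera axes: x right, y down, z forward; pixel columns grow to the right and rows downward; lengths in m; the calibration is good to about 2 mm. A picture is of the moment at which its call begins: read the wrist's pose just before it. camera_params takes no time and is no camera call.
- ctrl.hand_in(): hands the job in, once; it reports no verdict.
Trained networks look in the newest picture that a camera, given by its name, has taken for a name from the list of things; names that differ only in an ending like _2 or _b are one class to them, and where a whole thing is asked for, a point or a joint stands for the part that bears it (a point fixed in the world has none). Each returns a list of dicts, best first, with "score" (0 to 1); they miss things now and then, are a little off and sometimes report something else, mostly with a low value. They report only what shows in the picture. A call takes as long as a camera call. They do not tell look-alikes from the thing itself.
- ctrl.spot_in(camera, label): "bbox" ([centre column, centre row, width, height] in pixels, round what is visible of it).
- ctrl.place_of(camera, label): "centre" ([column, row] in pixels: a listed point, or the origin of a listed thing).
The state is a dict: "time_s": time; "qpos": joint angles; "joint_vel": joint speeds; "tau": joint torques, N m; "ee_pos": TCP position; "eef_rot": TCP orientation; "force": force on the tool from outside, world axes, zero at the start; "moment": the same for the moment, N m; "grip_width": finger opening in m.
Only numpy, scipy, OpenCV 4.12 (cv2) and the standard library are available. Lean on these libraries where they do the work, as an engineer would, in place of code of your own. Each camera call takes 0.05 s, during which the arm holds its last target. There are 200 camera calls.

## Working session

There is one attempt and no reset: what is moved stays moved. The work goes in short steps, Python scripts to look and compute and a shell command to move; the robot and the scene stay as the last step left them, time stands still between calls to the robot, and variables do not carry over. Pictures are saved under pics/ and viewed, about 8 in all and at most 12, crops included, and the job is handed in when it is done.

```bash
mkdir -p pics; ls
cat > h.py <<'E'
import numpy as np, cv2
from scipy.spatial.transform import Rotation as R
from station import ctrl
def cam(n):
    o=ctrl.get_obs(); im,d=ctrl.camera(n); return o,im,d
def K(n):
    p=ctrl.camera_params(n); f=210/np.tan(np.radians(p["vertical_fov"])/2)
    return p,np.array([[f,0,p["cx"]],[0,f,p["cy"]],[0,0,1.]]),np.array(p["distortion"],float)
def T_wc(n,o):
    p=ctrl.camera_params(n)
    if "mount" in p:
        T=np.eye(4); T[:3,:3]=R.from_euler('xyz',o["eef_rot"]).as_matrix(); T[:3,3]=o["ee_pos"]
        return T@np.array(p["mount"])
    return np.linalg.inv(np.array(p["camera_from_world"]))
def ray(n,o,uv):
    p,k,d=K(n); x,y=cv2.undistortPoints(np.array([[uv]],float),k,d)[0,0]
    T=T_wc(n,o); return T[:3,3],T[:3,:3]@[x,y,1]
def at_z(n,o,uv,z):
    c,r=ray(n,o,uv); return c+r*(z-c[2])/r[2]
def at_d(n,o,uv,D):
    c,r=ray(n,o,uv); u,v=int(round(uv[0])),int(round(uv[1])); w=D[max(v-1,0):v+2,max(u-1,0):u+2]; w=w[w>0]
    return c+r*(np.median(w) if w.size else np.nan)
def save(im,name): cv2.imwrite('pics/'+name,im[:,:,::-1])
E
python3 - <<'E'
from h import *
np.set_printoptions(precision=3,suppress=True)
for n in("top","scene"):
    o,im,D=cam(n); save(im,n+'1.png'); np.save(n+'D.npy',D)
    for l in ["steriliser","hinge","lid_edge","start_top","spoon","spoon_grip","spoon_tip","other_spoon","mug","giftbox"]:
        for r in ctrl.place_of(n,l)[:4]:
            print(n,l,round(r["score"],2),np.round(r["centre"]),at_d(n,o,r["centre"],D))
E
```

```text
pics
top steriliser 0.6 [255. 227.] [ 0.496 -0.003  0.003]
top steriliser 0.33 [359. 225.] [ 0.494 -0.36   0.013]
top hinge 0.81 [256. 202.] [ 0.571 -0.01   0.09 ]
top hinge 0.63 [177. 161.] [0.727 0.262 0.004]
top lid_edge 0.98 [246. 190.] [0.599 0.017 0.202]
top start_top 0.5 [302. 227.] [ 0.488 -0.159  0.082]
top start_top 0.25 [327. 151.] [ 0.749 -0.253  0.036]
top spoon 0.91 [360. 212.] [ 0.54  -0.368  0.004]
top spoon 0.66 [255. 155.] [ 0.746 -0.007  0.   ]
top spoon 0.56 [398. 260.] [ 0.373 -0.488  0.009]
top spoon_grip 0.58 [404. 253.] [ 0.396 -0.508  0.018]
top spoon_grip 0.57 [358. 226.] [ 0.492 -0.359  0.001]
top spoon_grip 0.52 [246. 164.] [0.71  0.023 0.018]
top spoon_tip 0.74 [258. 141.] [ 0.796 -0.02   0.004]
top spoon_tip 0.66 [384. 267.] [ 0.351 -0.443  0.002]
top spoon_tip 0.53 [355. 194.] [ 0.603 -0.352  0.   ]
top other_spoon 0.66 [253. 206.] [0.563 0.002 0.05 ]
top other_spoon 0.55 [150. 234.] [0.475 0.354 0.016]
top mug 0.68 [179. 160.] [0.73  0.258 0.005]
top mug 0.15 [152. 233.] [0.48  0.347 0.013]
top giftbox 0.93 [330. 155.] [ 0.736 -0.263  0.034]
scene ster
[... 410 characters left out ...]
scene spoon 0.82 [217. 137.] [ 0.536 -0.362  0.013]
scene spoon_grip 0.69 [244. 253.] [0.715 0.028 0.016]
scene spoon_grip 0.58 [225. 133.] [ 0.505 -0.359  0.014]
scene spoon_grip 0.49 [222.  94.] [ 0.407 -0.518  0.009]
scene spoon_grip 0.18 [295. 321.] [0.725 0.257 0.004]
scene spoon_tip 0.9 [201. 151.] [ 0.604 -0.353  0.003]
scene spoon_tip 0.64 [247.  95.] [ 0.343 -0.456  0.01 ]
scene spoon_tip 0.62 [211. 261.] [ 0.798 -0.014  0.003]
scene spoon_tip 0.4 [388. 292.] [0.486 0.351 0.01 ]
scene other_spoon 0.6 [389. 293.] [ 0.481  0.354 -0.001]
scene mug 0.83 [294. 318.] [0.724 0.25  0.005]
scene mug 0.68 [299. 204.] [ 0.49  -0.005  0.005]
scene giftbox 0.77 [179. 190.] [ 0.749 -0.245  0.038]
```

View pics/top1.png

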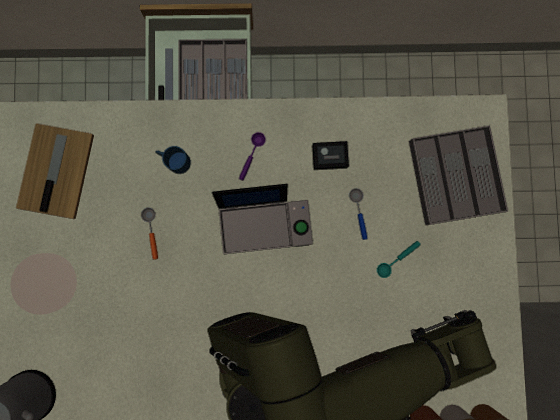

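View pics/scene1.png

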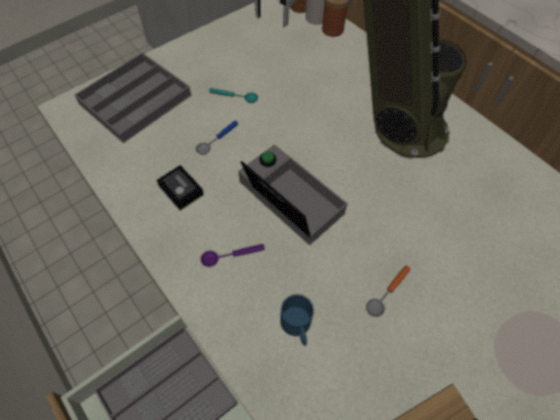

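The top view shows the steriliser at about (255,228), with its lid upright and the green button at (301,228). Four things could be taken for the spoon:
- blue: handle (363,225), bowl (356,195)
- turquoise: (405,252)
- purple: (246,167)
- orange: (154,246)

I choose blue. Next I measure the geometry from depth and crop in on the choice.

```bash
cat >> h.py <<'E'
def cloud(n,o,D):
    p,k,d=K(n); v,u=np.mgrid[0:420,0:560]; q=cv2.undistortPoints(np.stack([u,v],-1).reshape(-1,1,2).astype(float),k,d).reshape(420,560,2)
    P=np.dstack([q*D[...,None],D]); T=T_wc(n,o); P=P@T[:3,:3].T+T[:3,3]; P[D<=0]=np.nan; return P
def blue(im,P):
    hsv=cv2.cvtColor(im,cv2.COLOR_RGB2HSV); return cv2.inRange(hsv,(108,120,50),(125,255,255))>0
E
python3 - <<'E'
from h import *
np.set_printoptions(precision=3,suppress=True)
for n in("top","scene"):
    o,im,D=cam(n); P=cloud(n,o,D)
    b=blue(im,P)&(abs(P[...,1]+.36)<.1)&(abs(P[...,0]-.5)<.1)
    q=P[b]; print(n,"blue",b.sum(),q.mean(0),q.min(0),q.max(0))
    m=(P[...,2]>.052)&(P[...,2]<.068)&(P[...,0]<.58)&(P[...,0]>.38)&(P[...,1]>-.25)&(P[...,1]<.16)
    r=cv2.minAreaRect((P[m][:,:2]*1000).astype(np.float32)); print(r, cv2.boxPoints(r))
    m=(P[...,2]>.08)&(P[...,2]<.3)&(abs(P[...,1])<.15)&(P[...,0]>.5)&(P[...,0]<.7)
    q=P[m]; print("lid",q.min(0),q.max(0)); 
    A=np.c_[q[:,1:],np.ones(len(q))]; print("x=ay+bz+c",np.linalg.lstsq(A,q[:,0],rcond=None)[0])
    if n=="top": c=im[175:285,320:440]; save(cv2.resize(c,None,fx=5,fy=5,interpolation=2),'crop.png')
E
```

```text
top blue 120 [ 0.491 -0.37   0.017] [ 0.45  -0.387 -0.007] [ 0.532 -0.356  0.028]
((494.8277587890625, -38.04948425292969), (153.92698669433594, 300.2225646972656), 5.088298320770264) [[ 404.854  104.644]
 [ 431.481 -194.395]
 [ 584.801 -180.743]
 [ 558.174  118.296]]
lid [ 0.502 -0.15   0.08 ] [0.615 0.121 0.213]
x=ay+bz+c [-0.085  0.272  0.546]
scene blue 87 [ 0.492 -0.366  0.017] [ 0.453 -0.377  0.012] [ 0.533 -0.353  0.023]
((497.581298828125, -38.8421630859375), (163.0784454345703, 303.013916015625), 5.251014232635498) [[ 402.518  104.567]
 [ 430.25  -197.176]
 [ 592.644 -182.251]
 [ 564.912  119.491]]
lid [ 0.501 -0.149  0.08 ] [0.617 0.121 0.21 ]
x=ay+bz+c [-0.082  0.231  0.559]
```

View pics/crop.png

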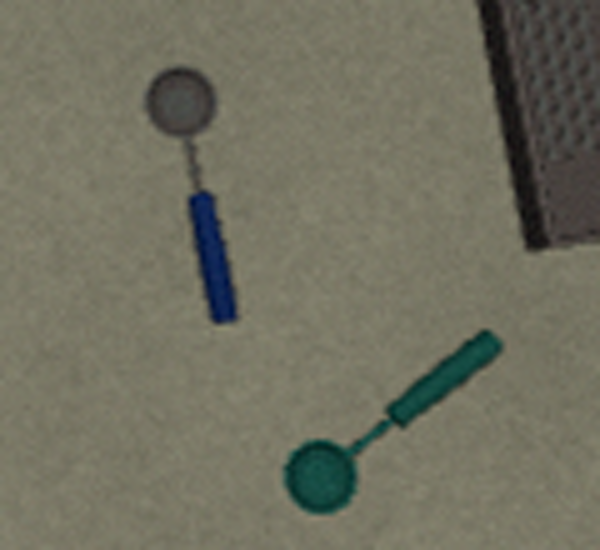

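The crop confirms the blue-handled spoon: handle from (203,195) to (225,322), bowl at (181,102), and the turquoise look-alike clearly separate. The steriliser is at about (0.492,-0.003) with yaw 0.09. The grip point is at about (0.500,-0.367) with spoon yaw 0.15.

```bash
cat >> h.py <<'E'
def go(target,yaw=None):
    "shift in tool cm and turn needed to reach target with tool down, x-axis at yaw (mod pi)"
    o=ctrl.get_obs(); M=R.from_euler('xyz',o["eef_rot"]); print("t",round(o["time_s"],2),"tcp",np.round(o["ee_pos"],4),"F",np.round(o["force"],1),"grip",round(o["grip_width"],4),"q",np.round(o["qpos"],2))
    print("shift cm (tool now)",np.round(M.inv().apply(np.array(target)-o["ee_pos"])*100,2))
    if yaw is not None:
        for k in(0,np.pi):
            W=R.from_euler('xyz',[np.pi,0,yaw+k]); print("rotvec",np.round((M.inv()*W).as_rotvec(),3))
E
python3 - <<'E'
from h import *
print(ctrl.get_obs()["eef_rot"])
go([.50,-.367,.16],.15+np.pi/2)
E
```

```text
[-3.14158354e+00  5.75345778e-06 -1.21995583e+00]
t 1.2 tcp [ 0.189  -0.5165  0.2055] F [0.4 0.3 0.2] grip 0.0936 q [-1.29  0.3   1.52  0.    1.32 -0.07]
shift cm (tool now) [ -3.35 -34.34   4.55]
rotvec [-0.    -0.    -2.941]
rotvec [-0.     0.     0.201]
```

```bash
python3 -m inch '[0,-2,0,0,0,0,1, -0.5,-5,0.8,0,0,0,1, -0.5,-5,0.8,0,0,0,1, -0.5,-5,0.8,0,0,0,1, -0.5,-5,0.8,0,0,0,1, -0.5,-5,0.7,0,0,0,1, -0.5,-5,0.7,0,0,0,1, -0.3,-2.3,0.7,0,0,0.1,1, 0,0,0,0,0,0.1,1, 0,0,0,0,0,0,1, 0,0,0,0,0,0,1]' 35
python3 - <<'E'
from h import *
np.set_printoptions(precision=3,suppress=True)
n="wrist"; o,im,D=cam(n); save(im,'w1.png'); P=cloud(n,o,D)
b=blue(im,P)&(abs(P[...,1]+.36)<.1)&(abs(P[...,0]-.5)<.1)
q=P[b]; print(b.sum(),q.mean(0),q.min(0),q.max(0))
r=cv2.minAreaRect((q[:,:2]*1000).astype(np.float32)); print(r)
vx=cv2.fitLine((q[:,:2]).astype(np.float32),cv2.DIST_L2,0,.01,.01).ravel(); print(vx,np.arctan2(vx[1],vx[0]))
for l in("spoon_grip","spoon_tip"):
    for k in ctrl.place_of(n,l)[:2]: print(l,k["score"],k["centre"],at_z(n,o,k["centre"],.01))
go([.50,-.367,.01],.15+np.pi/2)
E
```

```text
time_s: 2.58
ee_pos: [0.5, -0.3673, 0.1526]
eef_rot: [-3.141, -0.0, -1.418]
force: [0.5, 0.1, -0.3]
grip_width: 0.0939
1184 [ 0.494 -0.37   0.017] [ 0.448 -0.385  0.009] [ 0.537 -0.355  0.021]
((492.21990966796875, -370.04052734375), (89.04440307617188, 18.44751739501953), 9.2099027633667)
[ 0.985  0.174  0.494 -0.37 ] 0.17467688
spoon_grip 0.64 [280.9, 197.8] [ 0.499 -0.366  0.01 ]
spoon_tip 0.93 [323.8, 344.7] [ 0.349 -0.434  0.01 ]
spoon_tip 0.66 [280.2, 85.9] [ 0.599 -0.35   0.01 ]
t 2.73 tcp [ 0.5   -0.368  0.153] F [ 0.8 -0.6  0.3] grip 0.094 q [-0.69  0.5   1.37  0.    1.27  0.73]
shift cm (tool now) [-0.07 -0.04 14.26]
rotvec [ 0.   -0.   -3.14]
rotvec [-0.    -0.     0.002]
```

View pics/w1.png

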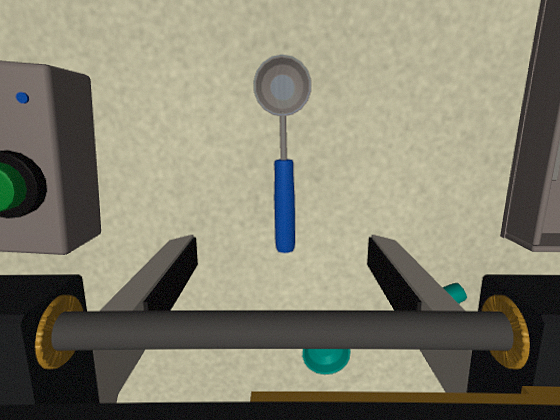

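The wrist view shows the blue spoon centred between the fingers, handle from (284,160) to (285,250). No look-alike is between the jaws. Descending to grip.

```bash
python3 -m inch '[0,0,4,0,0,0,0.7, 0,-0.1,4,0,0,0,0.6, 0,0,4,0,0,0,0.5, 0,0,2,0,0,0,0.5, 0,0,1,0,0,0,0.5, 0,0,0,0,0,0,0.5, 0,0,0,0,0,0,0, 0,0,0,0,0,0,0, 0,0,0,0,0,0,0, 0,0,0,0,0,0,0, 0,0,0,0,0,0,0, 0,0,0,0,0,0,0]' 35
```

```text
time_s: 4.22
ee_pos: [0.501, -0.3677, 0.0029]
eef_rot: [-3.141, -0.001, -1.42]
force: [-0.3, 0.7, 4.8]
grip_width: 0.0187
```

```bash
python3 -m inch '[0,0,-2,0,0,0,0, 0,0,-5,0,0,0,0, 0,0,-5,0,0,-0.1,0, 0,0,-5,0,0,-0.175,0, 0,0,0,0,0,-0.175,0, 0,0,0,0,0,-0.175,0, 0,0,0,0,0,-0.175,0, 0,0,0,0,0,-0.175,0, 0,0,0,0,0,-0.175,0, 0,0,0,0,0,-0.175,0, 0,0,0,0,0,-0.175,0, 0,0,0,0,0,0,0, 0,0,0,0,0,0,0]'
python3 - <<'E'
from h import *
go([.465,-.0418,.17],.09)
E
```

```text
time_s: 5.85
ee_pos: [0.5007, -0.3675, 0.1729]
eef_rot: [3.141, -0.0, 0.076]
force: [-0.3, -0.6, -1.2]
grip_width: 0.0183
t 5.85 tcp [ 0.5007 -0.3675  0.1729] F [-0.3 -0.6 -1.2] grip 0.0183 q [-0.69  0.48  1.34  0.    1.31 -0.77]
shift cm (tool now) [ -1.09 -32.74   0.29]
rotvec [ 0.    -0.    -0.014]
rotvec [-0.    -0.     3.128]
```

```bash
python3 -m inch '[-1,-2,0,0,0,-0.014,0, 0,-5,0,0,0,0,0, 0,-5,0,0,0,0,0, 0,-5,0,0,0,0,0, 0,-5,0,0,0,0,0, 0,-5,0,0,0,0,0, 0,-4,0,0,0,0,0, 0,-1.7,0,0,0,0,0, 0,0,0,0,0,0,0, 0,0,0,0,0,0,0]'
python3 - <<'E'
from h import *
np.set_printoptions(precision=3,suppress=True)
o,im,D=cam("wrist"); save(im,'w2.png')
for l in("spoon_tip","start_top","hinge","steriliser"):
    for k in ctrl.place_of("wrist",l)[:1]: print(l,k["score"],k["centre"],at_d("wrist",o,k["centre"],D))
go([.465,-.0418,.01],.09)
E
```

```text
time_s: 7.1
ee_pos: [0.4606, -0.0437, 0.1725]
eef_rot: [3.141, -0.0, 0.093]
force: [-0.8, 0.3, -1.3]
grip_width: 0.0184
spoon_tip 0.72 [277.8, 57.7] [0.45  0.055 0.172]
start_top 0.47 [304.2, 335.8] [ 0.463 -0.017  0.287]
hinge 0.79 [408.9, 164.3] [0.565 0.001 0.059]
steriliser 0.72 [316.9, 156.9] [ 0.493 -0.004  0.005]
t 7.35 tcp [ 0.46  -0.043  0.172] F [-0.3 -0.4 -0.5] grip 0.0185 q [-0.17  0.14  1.8  -0.    1.2  -0.27]
shift cm (tool now) [ 0.47 -0.11 16.24]
rotvec [-0.     0.     0.003]
rotvec [-0.    -0.    -3.139]
```

View pics/w2.png

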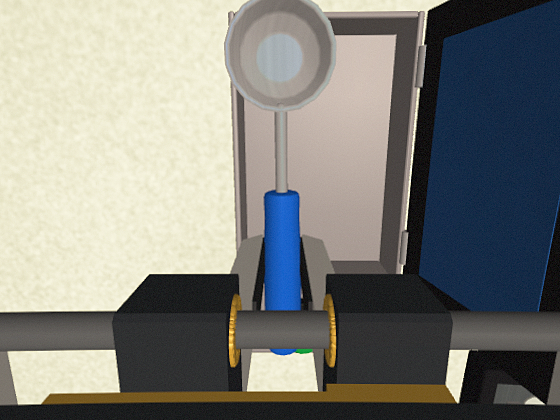

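The spoon is held level, its bowl at (280,57), parallel to the tray. I shift 1 cm away from the near wall, lower it and release.

```bash
python3 -m inch '[1,0,4,0,0,0,0, 0,0,4,0,0,0,0, 0,0,4,0,0,0,0, 0,0,2.5,0,0,0,0, 0,0,1.2,0,0,0,0, 0,0,0.6,0,0,0,0, 0,0,0,0,0,0,0, 0,0,0,0,0,0,0]'
```

```text
time_s: 8.35
ee_pos: [0.4708, -0.0419, 0.0102]
eef_rot: [3.141, -0.001, 0.094]
force: [-0.4, -0.1, -0.4]
grip_width: 0.0179
```

```bash
python3 -m inch '[0,0,0.15,0,0,0,0, 0,0,0,0,0,0,0.25, 0,0,0,0,0,0,0.4, 0,0,0,0,0,0,0.4, 0,0,0,0,0,0,0.4, 0,0,-1,0,0,0,0.4, 0,0,-4,0,0,0,0.4, 0,0,-5,0,0,0,0.4, 0,0,-5,0,0,0,0.4, 0,0,-4,0,0,0,0.4, -2,0,-2,0,0,0,0, 0,0,0,0,0,0,0, 0,0,0,0,0,0,0]'
python3 - <<'E'
from h import *
np.set_printoptions(precision=3,suppress=True)
o,im,D=cam("wrist"); save(im,'w3.png')
C=np.array([.4917,-.0032]);f=.09
def st(p): d=p[:2]-C; return np.array([d@[np.cos(f),np.sin(f)],d@[-np.sin(f),np.cos(f)],p[2]])
for l in("spoon","spoon_tip","spoon_grip","start_top","hinge","lid_edge"):
    for k in ctrl.place_of("wrist",l)[:1]: p=at_d("wrist",o,k["centre"],D); print(l,k["score"],k["centre"],p,st(p))
P=cloud("wrist",o,D); m=(P[...,2]>.085)&(P[...,0]>.55)&(P[...,0]<.7)&(abs(P[...,1])<.14)&(P[...,2]<.25)
q=P[m]; s=np.array([st(a) for a in q]); print(len(q),s.min(0),s.max(0),np.polyfit(s[:,2],s[:,0],1))
go([.55,-.0,.3],.09)
E
```

```text
time_s: 9.98
ee_pos: [0.4505, -0.0436, 0.2174]
eef_rot: [-3.141, 0.0, 0.094]
force: [-0.1, 1.0, -0.1]
grip_width: 0.011
spoon 0.53 [320.2, 153.5] [ 0.491 -0.004  0.004] [-0.001 -0.001  0.004]
spoon_tip 0.87 [299.1, 94.5] [0.46  0.056 0.007] [-0.026  0.062  0.007]
spoon_grip 0.93 [298.9, 187.3] [ 0.47  -0.041  0.023] [-0.025 -0.036  0.023]
hinge 0.68 [401.9, 160.0] [0.564 0.001 0.059] [ 0.072 -0.002  0.059]
41451 [ 0.079 -0.116  0.085] [0.118 0.114 0.207] [0.248 0.058]
t 10.32 tcp [ 0.451 -0.044  0.217] F [ 0.4 -0.9 -0.5] grip 0.0004 q [-0.18  0.07  1.76 -0.    1.31 -0.27]
shift cm (tool now) [10.31 -3.41 -8.25]
rotvec [-0.     0.001  0.004]
rotvec [-0.001 -0.    -3.138]
```

View pics/w3.png

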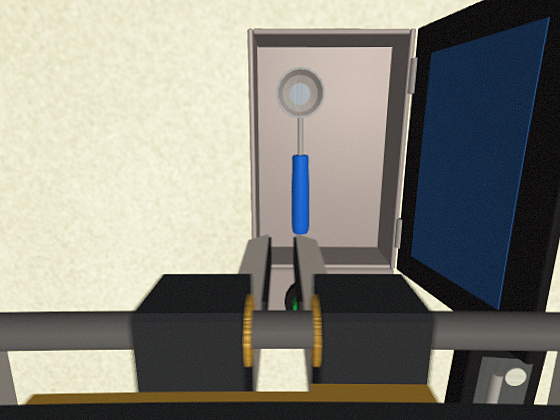

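The spoon lies in the tray, bowl at (299,94), handle down to (300,232), and released: in the tray frame grip (-25,-36) and bowl (-26,62) mm. The lid stands at about 1.81 rad with its free edge at x'≈115, z≈206 mm. I go over and behind it.

```bash
python3 -m inch '[0,0,-3,0,0,0,0, 0,-1,-3,0,0,0,0, 4,-1.5,0,0,0,0,0, 5,-1.2,0,0,0,0,0, 5,0,0,0,0,0,0, 4,0,0,0,0,0,0, 0.5,0,0,0,0,0,0, 0,0,0,0,0,0,0]'
cat >> h.py <<'E'
C=np.array([.4917,-.0032]);f=.09
def W(x,y,z): return [C[0]+x*np.cos(f)-y*np.sin(f),C[1]+x*np.sin(f)+y*np.cos(f),z]
E
python3 - <<'E'
from h import *
go(W(.14,0,.187),.09)
E
```

```text
time_s: 11.32
ee_pos: [0.6308, 0.0105, 0.2775]
eef_rot: [-3.141, 0.001, 0.094]
force: [0.4, -0.5, -0.0]
grip_width: 0.0007
t 11.32 tcp [0.6308 0.0105 0.2775] F [ 0.4 -0.5 -0. ] grip 0.0007 q [-0.04  0.45  1.15 -0.    1.54 -0.14]
shift cm (tool now) [0.03 0.12 9.05]
rotvec [-0.     0.001  0.004]
rotvec [-1.000e-03 -0.000e+00 -3.138e+00]
```

```bash
python3 -m inch '[0,0,4,0,0,0,0, 0,0,4,0,0,0,0, 0,0,1,0,0,0,0, 0,0,0,0,0,0,0, -1.5,0,0,0,0,0,0, -1.5,0,0,0,0,0,0, -1.5,0,0.1,0,0,0,0, -1.6,0,0.1,0,0,0,0, -1.6,0,0.1,0,0,0,0, -1.6,0,0.5,0,0,0,0, -1.5,0,0.5,0,0,0,0]'
python3 - <<'E'
from h import *
go(W(.0319,0,.1728),.09)
E
```

```text
time_s: 12.7
ee_pos: [0.5241, 0.0003, 0.1774]
eef_rot: [3.141, -0.004, 0.094]
force: [2.3, -0.1, -0.6]
grip_width: 0.0006
t 12.7 tcp [5.241e-01 3.000e-04 1.774e-01] F [ 2.3 -0.1 -0.6] grip 0.0006 q [-0.07  0.26  1.63  0.    1.24 -0.16]
shift cm (tool now) [-0.07  0.06  0.46]
rotvec [ 0.001 -0.004  0.004]
rotvec [ 7.000e-03  1.000e-03 -3.138e+00]
```

Contact with about 2 N, so the lid is following. Continuing along the arc.

```bash
python3 -m inch '[-1.4,0,1.2,0,0,0,0, -1.3,0,1.1,0,0,0,0, -1.1,0,1.2,0,0,0,0, -1.1,0,1.3,0,0,0,0, -0.8,0,1.4,0,0,0,0, -0.6,0,1.5,0,0,0,0, -0.4,0,1.5,0,0,0,0, -0.2,0,1.5,0,0,0,0, 0,0,0.5,0,0,0,0, 0,0,0,0,0,0,0]'
python3 - <<'E'
from h import *
go(W(-.0375,0,.0685),.09)
o,im,D=cam("scene"); P=cloud("scene",o,D)
c=im[130:260,210:370]; save(cv2.resize(c,None,fx=4,fy=4,interpolation=2),'s2.png')
E
```

```text
time_s: 13.95
ee_pos: [0.4558, -0.0062, 0.0676]
eef_rot: [3.141, -0.002, 0.094]
force: [-33.3, 1.3, 77.4]
grip_width: 0.0003
t 13.95 tcp [ 0.4558 -0.0062  0.0676] F [-33.3   1.3  77.4] grip 0.0003 q [-0.09  0.27  1.92 -0.    0.95 -0.19]
shift cm (tool now) [-0.15  0.02 -0.09]
rotvec [ 0.001 -0.002  0.004]
rotvec [ 3.000e-03  1.000e-03 -3.137e+00]
```

View pics/s2.png

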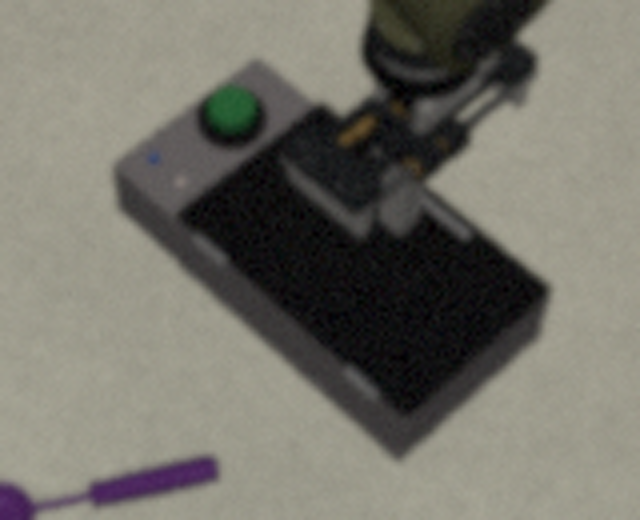

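The lid lies flat and shut, though the force read a high 77 N, so I lift straight away. The button at (231,110) in the crop is in clear view, so I measure it there.

```bash
python3 -m inch '[0,0,-0.3,0,0,0,0, 0,0,-2,0,0,0,0, 0,0,-4,0,0,0,0, 0,0,-3,0,0,0,0, 0,0,0,0,0,0,0]'
python3 - <<'E'
from h import *
np.set_printoptions(precision=3,suppress=True)
o,im,D=cam("scene"); P=cloud("scene",o,D); h=cv2.cvtColor(im,cv2.COLOR_RGB2HSV)
m=(cv2.inRange(h,(50,100,40),(75,255,255))>0)&(P[...,0]>.4)&(P[...,0]<.58)&(P[...,1]>-.22)&(P[...,1]<-.08)
print(m.sum(),np.median(P[m],0),P[m].mean(0),W(-.015,-.15,.084))
l=(P[...,2]>.03)&(P[...,0]>.42)&(P[...,0]<.56)&(P[...,1]>.04)&(P[...,1]<.1); q=P[l]; print("lid z",np.percentile(q[:,2],[5,50,95]),np.linalg.lstsq(np.c_[q[:,:2],np.ones(len(q))],q[:,2],rcond=None)[0])
go(W(-.015,-.15,.10),.09)
E
```

```text
time_s: 14.62
ee_pos: [0.4561, -0.0061, 0.1578]
eef_rot: [3.141, -0.004, 0.094]
force: [-0.0, -0.2, 0.2]
grip_width: 0.0008
106 [ 0.493 -0.151  0.083] [ 0.492 -0.152  0.082] [np.float64(0.49024249138452175), np.float64(-0.1539410881897693), 0.084]
lid z [0.064 0.07  0.474] [-1.587 -5.924  1.361]
t 14.68 tcp [ 0.455 -0.006  0.156] F [-0.2  0.3 -0.7] grip 0.0003 q [-0.09  0.14  1.84 -0.    1.16 -0.19]
shift cm (tool now) [ 2.08 15.05  5.64]
rotvec [ 0.    -0.002  0.004]
rotvec [ 0.003  0.001 -3.138]
```

```bash
python3 -m inch '[1,3,0,0,0,0,0, 1.1,4,0,0,0,0,0, 0,4,0,0,0,0,0, 0,3,2,0,0,0,0, 0,1,3.2,0,0,0,0, 0,0,0,0,0,0,0, 0,0,0,0,0,0,0]'
python3 - <<'E'
from h import *
go(W(-.015,-.15,.076),.09)
E
```

```text
time_s: 15.55
ee_pos: [0.4901, -0.153, 0.1044]
eef_rot: [-3.142, -0.0, 0.094]
force: [0.7, 0.2, 0.4]
grip_width: 0.0004
t 15.55 tcp [ 0.4901 -0.153   0.1044] F [0.7 0.2 0.4] grip 0.0004 q [-0.37  0.33  1.73  0.    1.08 -0.47]
shift cm (tool now) [0.01 0.09 2.84]
rotvec [-0.    -0.     0.004]
rotvec [ 0.    -0.    -3.137]
```

```bash
python3 -m inch '[0,0,1.5,0,0,0,0, 0,0,0.6,0,0,0,0, 0,0,0.4,0,0,0,0, 0,0,0.3,0,0,0,0, 0,0,0,0,0,0,0, 0,0,0,0,0,0,0]'
```

```text
time_s: 16.3
ee_pos: [0.49, -0.1532, 0.0762]
eef_rot: [-3.141, -0.0, 0.094]
force: [-1.6, 3.9, 5.6]
grip_width: 0.0003
```

```bash
python3 -m inch '[0,0,0.1,0,0,0,0, 0,0,0,0,0,0,0, 0,0,0,0,0,0,0]'; python3 -m inch '[0,0,0.1,0,0,0,0, 0,0,0,0,0,0,0, 0,0,0,0,0,0,0]'
```

```text
time_s: 16.68
ee_pos: [0.4901, -0.1533, 0.076]
eef_rot: [3.142, -0.001, 0.094]
force: [-5.8, 5.1, 15.2]
grip_width: 0.0004
time_s: 17.05
ee_pos: [0.4902, -0.1533, 0.0758]
eef_rot: [3.141, -0.001, 0.094]
force: [-11.1, 6.6, 25.0]
grip_width: 0.0006
```

The force rises to 25 N with no further travel, so the button has bottomed. I retract and check everything.

```bash
python3 -m inch '[0,0,-0.5,0,0,0,0, 0,0,-2,0,0,0,0, 0,0,-5,0,0,0,0, 0,0,-5,0,0,0,0, 0,5,-3,0,0,0,0, 0,5,0,0,0,0,0, 0,5,0,0,0,0,0, 0,0,0,0,0,0,0, 0,0,0,0,0,0,0]'
python3 - <<'E'
from h import *
np.set_printoptions(precision=3,suppress=True)
go([0.49,-.15,.2])
for n in("scene","top"):
    o,im,D=cam(n); P=cloud(n,o,D); h=cv2.cvtColor(im,cv2.COLOR_RGB2HSV)
    if n=="scene": save(im,'end.png'); 
    m=(cv2.inRange(h,(50,100,40),(75,255,255))>0)&(P[...,0]>.4)&(P[...,0]<.58)&(P[...,1]>-.22)&(P[...,1]<-.08)
    print(n,"button",m.sum(),np.median(P[m],0))
    d=P[...,:2]-C; x=d@[np.cos(f),np.sin(f)]; y=d@[-np.sin(f),np.cos(f)]
    l=(abs(x)<.065)&(abs(y)<.10)&(P[...,2]<.3); A=np.c_[x[l],np.ones(l.sum())]; print("lid z median",np.median(P[...,2][l]),"slope",np.polyfit(x[l],P[...,2][l],1))
    for t in("other_spoon","mug","giftbox"):
        for k in ctrl.place_of(n,t)[:1]: print(t,round(k["score"],2),np.round(k["centre"]),at_d(n,o,k["centre"],D))
E
```

```text
time_s: 18.18
ee_pos: [0.5039, -0.3024, 0.2287]
eef_rot: [-3.141, 0.0, 0.094]
force: [0.1, 0.0, -0.3]
grip_width: -0.0001
t 18.18 tcp [ 0.504 -0.302  0.229] F [ 0.1  0.  -0.3] grip -0.0001 q [-0.6   0.37  1.38  0.    1.4  -0.7 ]
shift cm (tool now) [  0.05 -15.3    2.87]
scene button 106 [ 0.492 -0.152  0.083]
lid z median 0.06783294365628023 slope [-0.001  0.068]
other_spoon 0.78 [389. 295.] [0.485 0.358 0.   ]
mug 0.82 [293. 318.] [0.725 0.248 0.006]
giftbox 0.75 [181. 187.] [ 0.739 -0.252  0.037]
top button 92 [ 0.489 -0.156  0.084]
lid z median 0.06772743848640439 slope [0.    0.068]
other_spoon 0.55 [150. 234.] [0.477 0.354 0.016]
mug 0.86 [177. 164.] [0.719 0.263 0.002]
giftbox 0.63 [330. 151.] [ 0.748 -0.263  0.036]
```

View pics/end.png

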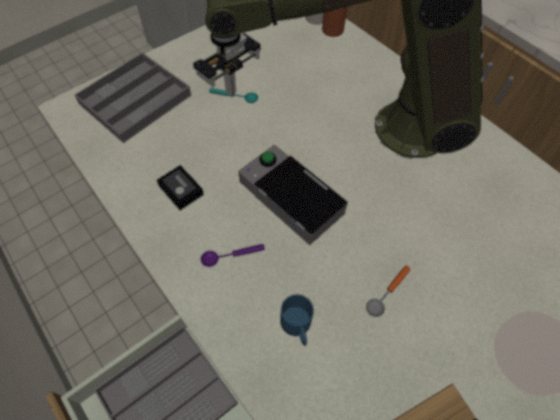

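The lid is shut (around (300,195)), the button is up at (268,158), and the mug, orange spoon and gift box stand where they were. The robot is clear of everything, so I hand in.

```bash
python3 -c "
from station import ctrl
print(ctrl.hand_in())"
```

```text
the job is handed in; nothing more can be done
None
```

The job is done and handed in at about 18.5 s of the 64 s. I laid the blue-handled spoon in the tray and let it go. I then swung the lid shut from behind, pressed the start button to its stop and let it spring back.

- **Spoon:** the wrist camera, before the lid was shut, showed it inside the tray with the grip at (-25, -36) mm and the bowl at (-26, 62) mm. It was not visible after that.
- **Lid:** both fixed cameras show it level at 68 mm with a slope of about 0.
- **Button:** it stopped at 76 mm with the force rising to 25 N, and is back up at 83–84 mm.
- **Other things:** the orange spoon, mug and gift box read within about 15 mm of their first positions, which is the scatter of the detections. They look unmoved in the picture, and the robot is clear of everything.
- **Less tidy:** the fingers pressed the shut lid with about 77 N down and 33 N sideways for a moment. That is under the 120 N wrist limit but harder than needed.

No check failed.

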